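# Nudge the crucible carriage up to the tall index post

## Task

The carriage on the furnace loading slide, with the crucible on it, runs stiffly. Push it along the slide until the pointer on its side stands level with the tall index post (not the short one), and never let it run past that post. Then take the hand away and leave it there.

Things in the scene. Friction and masses are not known exactly. Their poses are not given: they have to be found in the camera images.
- carriage (a joint): Grey carriage, 80 mm across the slide, 70 mm long, top 39 mm above the worktop, a white crucible fixed on it (top 70 mm). Value: travel in m along the slide's +y (roughly the robot's left), 0 to 0.24, starting at 0 to 0.03. About 6 N of friction; stays where left. Push it on the steel plate upright across its -y end: 64 mm wide, centred on the slide's centre line, 15 to 61 mm above the worktop.
- pointer (a point): Tip of the small dark pointer on the carriage's +x side, 32 mm above the worktop; moves with it. Axes: x across the slide, y along the travel, z up. The slide's centre line is 52 mm to -x; the plate's pushing face is 41 mm to -y. The base plate below is 12 mm high, its end blocks 25 mm high and at travel 0 only 16 mm behind that face: keep fingertips 32 mm or more above the worktop.
- tall_post: The right mark: a round steel rod 8 mm thick with a 12 mm head, 68 mm high with its 16 mm square foot, fixed on the graduated ledge on the slide's +x side, 62.5 mm from the centre line. Origin under its foot, 12 mm above the worktop; axes as the slide's. The pointer is level with it when both have the same place along y; it starts 60 to 200 mm short of it.
- short_post: The wrong mark: a square steel block 12 mm wide, 21 mm high with its 16 mm foot, fixed on the same ledge, nearer or farther along than the tall post; the carriage passes it freely. Origin under its foot, 12 mm above the worktop; axes as the slide's.

How it is judged:
By the outcome, as a careful person would: the job done as asked, in the order asked, and still so for the second after the job is handed in, with the robot touching nothing.
It also fails if it takes over 48 s, if anything falls off the work surface, if the arm or the gripper's body presses on something with over 40 N, if the wrist force passes 120 N, or if a joint passes its speed limit or range.

## Robot

A 7-joint arm with a two-finger parallel gripper is mounted at the origin on a cart in front of the work surface, level with it; the furniture and walls round the work are solid. World frame = base frame: x ahead of the robot, y to its left, z up, the work surface at z = 0. Lengths are in m, angles in rad, forces in N, time in s.
With the tool pointing down it reaches from about 0.35 to 0.9 m from the base axis. Payload 8.1 kg.
Tool frame: the origin (TCP) lies at the very end of the fingers, on their centre line; the grasp point (between the pads) lies 19 mm behind it (env.tcp_to_grasp is the distance from the TCP to the grasp point, in m); z points along the fingers, y is the line along which they close (so a half turn about z gives the same grasp; the last joint's range is limited). The gripper opens to 85 mm and grips with 20 to 120 N. Pads are 22 mm wide; open, the fingers measure 114 mm over their backs; the gripper's body (76 mm by 85 mm) begins 54 mm behind the grasp point. The pads swing forward as they close: fully open they stand 13 mm farther back than shut.
Start: joints at [1.022, 0.434, 0.025, 1.573, -0.012, 1.134, -0.075], TCP at [0.269, -0.564, 0.231] pointing down, gripper open.
Joint ranges: [-2.62, 2.62], [-0.44, 2.09], [-1.27, 1.32], [0.08, 2.57], [-1.32, 4.46], [0.12, 2], [-2.74, 2.74]. Speed limits (rad/s): [2.22, 2.22, 3.01, 3.01, 3.14, 3.14, 3.14].

## Interface

Orientations are given as a rotation vector (axis times angle).
In Python, from bench import env, vision gives the robot as it stands.
- The arm moves only by the tool move_arm, never from a script. Its argument "increments" is text: rows parted by semicolons, each of 7 numbers parted by spaces: the shift along the world's x, y, z normalised to -1 to 1, where 1 is 0.12 m, then the turn, a rotation vector about the world's x, y, z normalised to -1 to 1, where 1 is pi rad, then the opening, from 0 (shut) to 1 (fully open). In form: x y z wx wy wz claw; .... A call has exactly 10 rows; each row shifts and turns the commanded pose from where the row before left it; what a row does not reach is not made up. A row lasts 1/8 s, in which the tool goes at most 62.5 mm and 10.7 degrees, less where a joint would pass 70% of its speed; a pose out of reach is approached as far as the arm can. A call with a number of a shift or a turn outside -1 to 1 is refused whole. A call with a gripper value outside its range is refused whole. The fingers move at their own pace and stop on an object; "squeeze" is the grip in N (left out, the last holds). Time passes only in rows, so rows that do not move let the fingers close, or fill a call up. It gives the time, the measured TCP pose, the force, the opening and the grip force at its end, in the units of the state.
- env.sense(): the state, without advancing time (a new reading comes with each control period).
- vision.grab_frame(name): name is "scene" or "top" or "wrist"; returns a dict with "color" (384x512x3 uint8, blue, green, red), "fx", "fy", "cx", "cy" (pixels), "rvec" (rotation vector, rad) and "tvec" (3), from world to camera coordinates, as OpenCV has them; the wrist camera has in their place "hand_eye" (4x4, takes a point from camera to tool coordinates, whose origin is the TCP and whose axes are the flange's). Camera axes: x right, y down, z forward; pixel columns grow to the right and rows downward; lengths in m; the calibration is good to about 2 mm. A picture is of the moment at which its call begins: read the wrist's pose just before it. There is no depth.
- env.hand_in(): hands the job in; it is judged then, once.
The state is a dict: "clock": time; "qpos": joint angles; "dq": joint speeds; "effort": joint torques, N m; "tcp_pos": TCP position; "eef_rot": TCP orientation; "ft_force": force on the tool from outside, world axes, zero at the start; "torque": the same for the moment, N m; "opening": finger opening in m; "grip_force": force on a finger pad.
Only numpy, scipy, OpenCV 4.12 (cv2) and the standard library are available. Lean on these libraries where they do the work, as an engineer would, in place of code of your own. Each camera call takes 0.05 s, during which the arm holds its last target. There are 200 camera calls.

## Working session

There is one attempt and no reset: what is moved stays moved. The work goes in short steps, Python scripts to look and compute and a tool call to move; the robot and the scene stay as the last step left them, time stands still between calls to the robot, and variables do not carry over. Pictures are saved under pics/ and viewed, at most 10 in all, crops included, and the job is handed in when it is done.

Besides the shell and the picture viewer there is one more tool, called after ">>>" as name(argument=value, ...), one argument or row to a line, values as JSON. move_arm: Moves the arm, as the interface text tells. Scaled input: -1 to 1 covers 0.12 m each way for a shift and pi rad each way for a turn. Its arguments: {"type":"object","properties":{"increments":{"type":"string"},"squeeze":{"type":"number"}},"required":["increments"]}

```bash
mkdir -p pics; ls
cat > h.py <<'E'
import cv2,numpy as np
from bench import env,vision
def save(name,f): cv2.imwrite(f'pics/{name}.png',f['color'])
def ray(f,u,v):
    R=cv2.Rodrigues(np.array(f['rvec'],float))[0];t=np.array(f['tvec'],float).ravel()
    d=R.T@np.array([(u-f['cx'])/f['fx'],(v-f['cy'])/f['fy'],1]);return -R.T@t,d/np.linalg.norm(d)
def atz(f,u,v,z):
    o,d=ray(f,u,v);return o+d*(z-o[2])/d[2]
def tri(rs):
    A=sum(np.eye(3)-np.outer(d,d) for o,d in rs);b=sum((np.eye(3)-np.outer(d,d))@o for o,d in rs)
    p=np.linalg.solve(A,b);return p,[np.linalg.norm(np.cross(p-o,d)) for o,d in rs]
E
python3 - <<'E'
from h import *
s=env.sense();print({k:np.round(s[k],3).tolist() for k in s})
for n in('scene','top'):
    f=vision.grab_frame(n);save(n+'0',f)
    print(n,f['fx'],f['cx'],f['cy'],f['rvec'],f['tvec'],ray(f,256,192))
E
```

```text
pics
{'clock': 0.0, 'qpos': [1.022, 0.435, 0.025, 1.574, -0.012, 1.134, -0.075], 'dq': [-0.002, -0.0, 0.003, 0.0, 0.001, -0.001, -0.001], 'effort': [-0.0, -67.047, 1.025, -31.621, 0.016, 0.012, -0.0], 'tcp_pos': [0.269, -0.563, 0.23], 'eef_rot': [-3.062, -0.694, 0.001], 'ft_force': [-0.511, 0.181, 0.022], 'torque': [0.013, -0.013, -0.012], 'grip_force': 0.0, 'opening': 0.085}
scene 443.8090952063753 258.76910680036707 187.76329664937532 [ 0.70282878 -2.45201612  1.34687313] [0.34659199 0.26490263 0.57511286] (array([0.11819377, 0.4754288 , 0.53014328]), array([ 0.44245763, -0.71118182, -0.5463073 ]))
top 371.06989677725227 258.3073368245289 190.97077215296434 [ 2.03943203 -2.16628036  0.25307004] [-0.09823806  0.50714036  0.77347756] (array([ 0.31096072, -0.1149938 ,  0.86901637]), array([ 0.22518539, -0.01000868, -0.97426453]))
```

View pics/scene0.png

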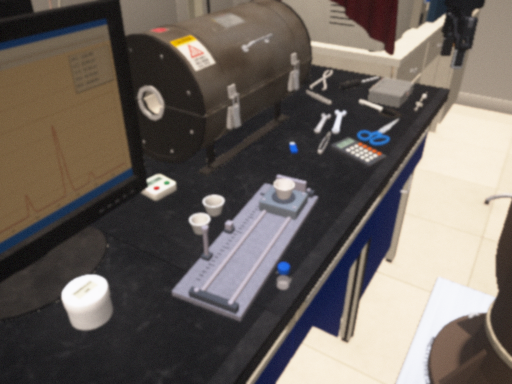

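View pics/top0.png

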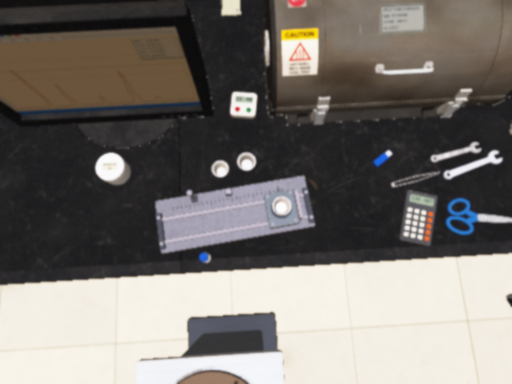

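The pictures show the slide from its -y end (top: about (310,205)) to its +y end (about (160,230)). The carriage is near (281,207), the tall post near (189,195) and the short post near (228,193). Next I'll enlarge these areas.

Run:
```python
from h import *
t=cv2.imread('pics/top0.png')[165:255,150:320];s=cv2.imread('pics/scene0.png')[170:290,170:330]
cv2.imwrite('pics/tc.png',cv2.resize(t,None,fx=4.7,fy=4.7,interpolation=cv2.INTER_CUBIC))
cv2.imwrite('pics/sc.png',cv2.resize(s,None,fx=5,fy=5,interpolation=cv2.INTER_CUBIC))
```

```text
(no output)
```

View pics/tc.png

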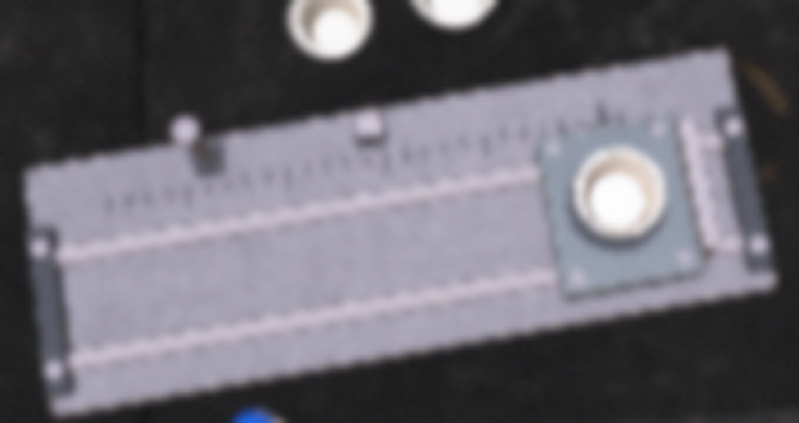

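View pics/sc.png

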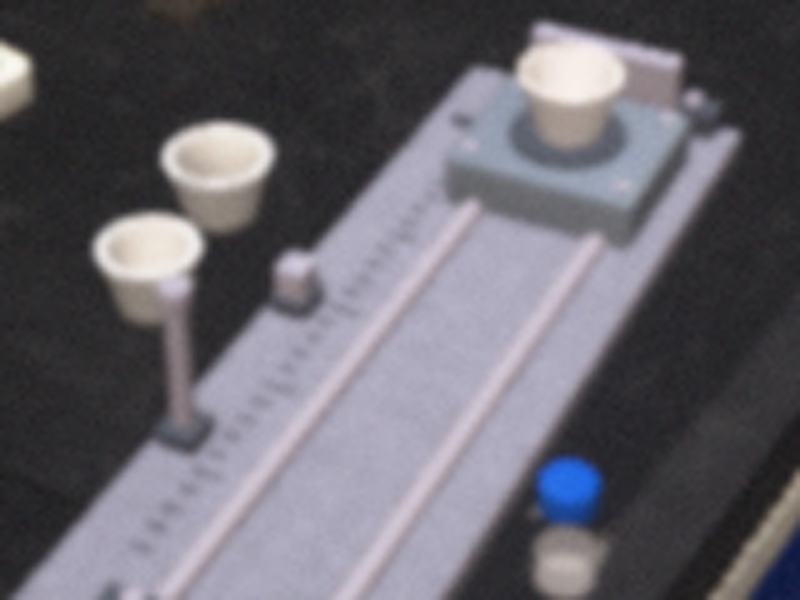

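Tall post: head at (184,128) in the top crop and (175,285) in the scene crop. The short post's cube is at (370,122) and (296,262), and the pointer tip at (602,108) and (460,121). The plate's top edge runs (688,122)-(712,248) in the top crop and (537,27)-(682,62) in the scene crop.

Run:
```python
from h import *
T=vision.grab_frame('top');S=vision.grab_frame('scene')
ct=lambda x,y:((x+.5)/4.7-.5+150,(y+.5)/4.7-.5+165)
cs=lambda x,y:((x+.5)/5-.5+170,(y+.5)/5-.5+170)
for n,a,b in [('tallhead',(184,128),(175,285)),('tallfoot',(208,158),(185,430)),('short',(370,122),(296,262)),('pointer',(602,108),(460,121)),('plate+x',(688,122),(537,27)),('plate-x',(712,248),(682,62))]:
    p,e=tri([ray(T,*ct(*a)),ray(S,*cs(*b))]);print(n,p.round(4),np.round(e,4))
c=[atz(T,*ct(*q),.012) for q in [(25,170),(727,48),(775,287),(55,413)]]
print(np.round(c,4)); d=(c[0]+c[3]-c[1]-c[2]);print(np.linalg.norm(d)/2,np.degrees(np.arctan2(-d[0],d[1])))
print('ptr top@.032',atz(T,*ct(602,108),.032),'head@.08',atz(T,*ct(184,128),.08),'foot@.014',atz(T,*ct(208,158),.015))
print('ptr scene@.032',atz(S,*cs(460,121),.032),'head',atz(S,*cs(175,285),.078),'foot',atz(S,*cs(185,430),.014))
```

```text
tallhead [0.5015 0.0229 0.0788] [0.0014 0.0014]
tallfoot [0.5013 0.0226 0.0151] [0.0008 0.0008]
short [ 0.5113 -0.06    0.0314] [0.0006 0.0006]
pointer [ 0.511  -0.1751  0.0306] [0.0014 0.0014]
plate+x [ 0.4957 -0.2128  0.061 ] [0. 0.]
plate-x [ 0.4335 -0.2192  0.0616] [0.001 0.001]
[[ 0.5021  0.1151  0.012 ]
 [ 0.5443 -0.2419  0.012 ]
 [ 0.4208 -0.2547  0.012 ]
 [ 0.3806  0.1003  0.012 ]]
0.3583249877427108 6.598831770056505
ptr top@.032 [ 0.51190711 -0.17449239  0.032     ] head@.08 [0.50248212 0.02331422 0.08      ] foot@.014 [0.50211858 0.02300206 0.015     ]
ptr scene@.032 [ 0.50842001 -0.17348169  0.032     ] head [0.50064805 0.02185626 0.078     ] foot [0.50127432 0.02142077 0.014     ]
```

>>> move_arm(
  increments="0.21 0.318 0 0 0 -0.0131 0; 0.21 0.318 0 0 0 -0.0131 0; 0.21 0.318 0 0 0 -0.0131 0; 0.21 0.318 0 0 0 -0.0131 0; 0.21 0.318 0 0 0 -0.0131 0; 0.21 0.318 0 0 0 -0.0131 0; 0.21 0.318 -0.1 0 0 -0.0131 0; 0.21 0.318 -0.2 0 0 -0.0131 0; 0 0 -0.2 0 0 0 0; 0 0 -0.2 0 0 0 0",
  squeeze=20,
)

```text
clock: 1.45
tcp_pos: [0.4714, -0.2579, 0.1465]
eef_rot: [-3.136, -0.185, 0.0]
ft_force: [0.2, 0.5, 0.0]
opening: -0.0
grip_force: 0.0
```

>>> move_arm(
  increments="0 0 -0.18 0 0 0 0; 0 0 -0.18 0 0 0 0; 0 0 -0.18 0 0 0 0; 0 0 -0.15 0 0 0 0; 0 0 -0.1 0 0 0 0; 0 0 -0.08 0 0 0 0; 0 0 0 0 0 0 0; 0 0 0 0 0 0 0; 0 0 0 0 0 0 0; 0 0 0 0 0 0 0",
)

```text
clock: 2.7
tcp_pos: [0.4713, -0.2587, 0.0433]
eef_rot: [3.136, 0.183, 0.001]
ft_force: [-0.1, 0.3, -0.6]
opening: 0.0001
grip_force: 0.0
```

Run:
```python
from h import *
s=env.sense();print(s['tcp_pos'],s['ft_force'])
w=vision.grab_frame('wrist');save('w1',w);t=vision.grab_frame('top');S=vision.grab_frame('scene')
a=cv2.resize(t['color'][165:255,150:320],None,fx=2.35,fy=2.35,interpolation=cv2.INTER_CUBIC)
b=cv2.resize(S['color'][130:290,170:330],None,fx=2.4,fy=2.4,interpolation=cv2.INTER_CUBIC)
im=np.zeros((600,800,3),np.uint8);im[:a.shape[0],:a.shape[1]]=a;im[:b.shape[0],402:402+b.shape[1]]=b[:,:398]
c=cv2.resize(w['color'],(270,202));c=cv2.resize(w['color'],(288,216));im[384:,0:288]=c
cv2.imwrite('pics/m1.png',im)
```

```text
[ 0.47129734 -0.2587483   0.0433032 ] [-0.1428665   0.25688846 -0.55242647]
```

View pics/m1.png

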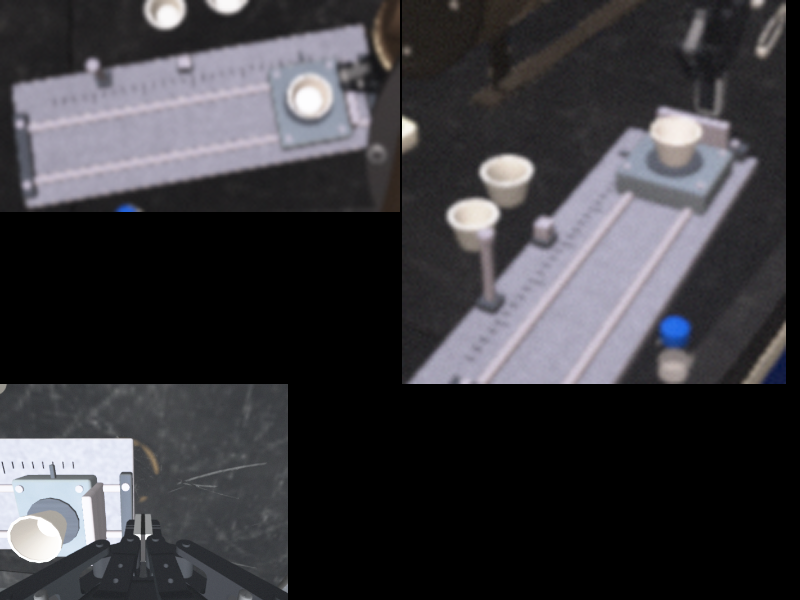

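The wrist view shows the shut fingers behind the plate, with the pointer and the graduated ledge both in sight. I'll start the push along the slide.

>>> move_arm(
  increments="-0.0096 0.083 -0.01 0 0 0 0; -0.0096 0.083 -0.01 0 0 0 0; -0.0096 0.083 0 0 0 0 0; -0.0096 0.083 0 0 0 0 0; -0.0096 0.083 0 0 0 0 0; -0.0096 0.083 0 0 0 0 0; -0.0096 0.083 0 0 0 0 0; -0.0096 0.083 0 0 0 0 0; -0.0096 0.083 0 0 0 0 0; -0.0096 0.083 0 0 0 0 0",
)

```text
clock: 4.1
tcp_pos: [0.4594, -0.1599, 0.0404]
eef_rot: [3.135, 0.181, 0.0]
ft_force: [0.3, -6.6, -5.2]
opening: 0.0004
grip_force: 3.5
```

>>> move_arm(
  increments="-0.0096 0.083 0 0 0 0 0; -0.0096 0.083 0 0 0 0 0; -0.0096 0.083 0 0 0 0 0; -0.0096 0.083 0 0 0 0 0; -0.0096 0.083 0 0 0 0 0; -0.0096 0.083 0 0 0 0 0; -0.0048 0.0415 0 0 0 0 0; 0 0 0 0 0 0 0; 0 0 0 0 0 0 0; 0 0 0 0 0 0 0",
)

```text
clock: 5.35
tcp_pos: [0.4519, -0.0941, 0.0405]
eef_rot: [-3.136, -0.183, 0.0]
ft_force: [-0.2, -0.7, 0.1]
opening: 0.0003
grip_force: 0.3
```

Run:
```python
from h import *
s=env.sense();print(s['tcp_pos'],s['eef_rot'],s['ft_force'])
w=vision.grab_frame('wrist');save('w2',w);print(w['fx'],w['fy'],w['cx'],w['cy'],w['hand_eye'])
cv2.imwrite('pics/w2b.png',cv2.resize(w['color'],(800,600),interpolation=cv2.INTER_CUBIC))
```

```text
[ 0.45186384 -0.09407602  0.04052718] [-3.13604156e+00 -1.83216127e-01  4.57868678e-04] [-0.15158727 -0.69099973  0.09846666]
310.8480240831385 310.8480240831385 253.85267497107645 189.01730982627322 [[ 1.83395913e-04 -9.56872192e-01 -2.90509163e-01  7.51770041e-02]
 [ 9.99999651e-01  4.12183247e-04 -7.26348303e-04  9.49925997e-04]
 [ 8.14765503e-04 -2.90508929e-01  9.56871934e-01 -1.42387731e-01]
 [ 0.00000000e+00  0.00000000e+00  0.00000000e+00  1.00000000e+00]]
```

View pics/w2b.png

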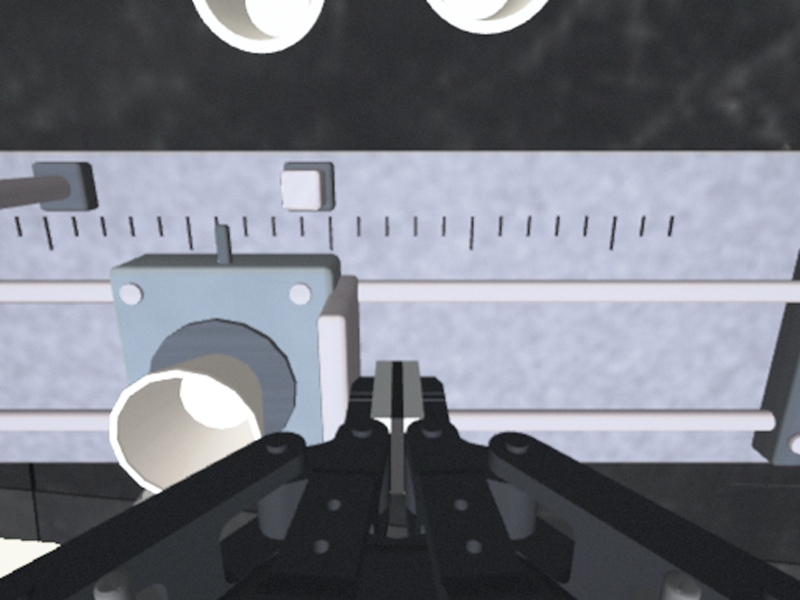

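The wrist view shows the pointer tip at (222,226) and the tall post's foot spanning x 34 to 96, with the rod leaning left. The pointer has passed the short post, as expected, and stands short of the tall one.

```bash
cat >> h.py <<'E'
TH=np.radians(6.7);t3=np.array([-np.sin(TH),np.cos(TH),0]);n3=np.array([np.cos(TH),np.sin(TH),0])
def wz(w,s,x,y,z,k=1.5625):
    u,v=(x+.5)/k-.5,(y+.5)/k-.5
    H=np.array(w['hand_eye']);R=cv2.Rodrigues(np.array(s['eef_rot'],float))[0]
    d=R@H[:3,:3]@np.array([(u-w['cx'])/w['fx'],(v-w['cy'])/w['fy'],1]);o=np.array(s['tcp_pos'])+R@H[:3,3]
    p=o+d*(z-o[2])/d[2];return p,p@t3,p@n3
E
python3 - <<'E'
from h import *
s=env.sense();w=vision.grab_frame('wrist')
for n,x,y,z in [('ptr',222,226,.032),('footR bottom z12',96,187,.012),('footTopL z17',34,187,.017),('short bottomR',334,187,.012),('short topface c',302,190,.033),('plate face top',358,300,.061),('ledge edge',400,151,.012),('tick a',189,230,.012),('tick b',471,230,.012),('rod base',66,187,.017)]:
    p,a,b=wz(w,s,x,y,z);print(n,p.round(4),'along',a.round(4),'across',b.round(4))
print(s['tcp_pos']@t3)
E
```

```text
ptr [ 0.4974 -0.0348  0.032 ] along -0.0926 across 0.4899
footR bottom z12 [0.502  0.0154 0.012 ] along -0.0433 across 0.5003
footTopL z17 [0.5003 0.033  0.017 ] along -0.0256 across 0.5007
short bottomR [ 0.5115 -0.0661  0.012 ] along -0.1253 across 0.5003
short topface c [ 0.5114 -0.059   0.033 ] along -0.1183 across 0.501
plate face top [ 0.4876 -0.0805  0.061 ] along -0.1368 across 0.4749
ledge edge [ 0.526  -0.0873  0.012 ] along -0.1481 across 0.5122
tick a [ 0.4907 -0.0164  0.012 ] along -0.0735 across 0.4855
tick b [ 0.5024 -0.1154  0.012 ] along -0.1732 across 0.4855
rod base [0.5015 0.0224 0.017 ] along -0.0363 across 0.5007
-0.14619495100665664
```

>>> move_arm(
  increments="-0.0053 0.0455 0 0 0 0 0; -0.0053 0.0455 0 0 0 0 0; -0.0053 0.0455 0 0 0 0 0; -0.0053 0.0455 0 0 0 0 0; -0.0053 0.0455 0 0 0 0 0; -0.0053 0.0455 0 0 0 0 0; -0.0053 0.0455 0 0 0 0 0; -0.0053 0.0455 0 0 0 0 0; -0.002 0.017 0 0 0 0 0; 0 0 0 0 0 0 0",
)

```text
clock: 6.7
tcp_pos: [0.4469, -0.0491, 0.0406]
eef_rot: [3.136, 0.182, 0.0]
ft_force: [0.0, -4.4, -0.1]
opening: 0.0
grip_force: 2.2
```

Run:
```python
from h import *
s=env.sense();w=vision.grab_frame('wrist');save('w3',w);print(s['tcp_pos'],s['tcp_pos']@t3,s['ft_force'])
c=w['color'][85:215,60:250];cv2.imwrite('pics/w3c.png',cv2.resize(c,None,fx=4.2,fy=4.2,interpolation=cv2.INTER_CUBIC))
```

```text
[ 0.44685158 -0.04912032  0.04062342] -0.1009193628457088 [ 0.04228862 -4.44009858 -0.10653332]
```

View pics/w3c.png

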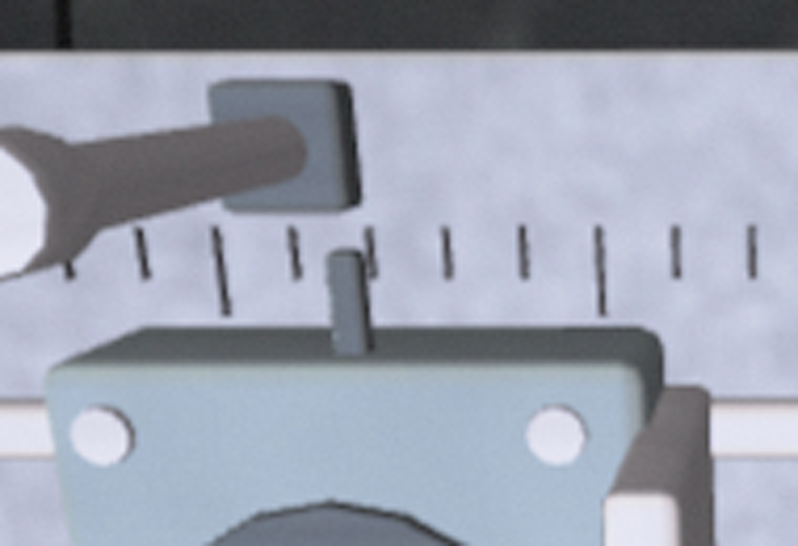

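Crop: pointer tip at (346,255), tall post's foot top face from x 217 to 345 at mid-height, its lower right edge at x 356, and the rod's base right edge at x 306.

Run:
```python
from h import *
s=env.sense();w=vision.grab_frame('wrist')
def m(n,x,y,z):
    p,a,b=wz(w,s,x/4.2+60,y/4.2+85,z,1.0);print(n,p.round(4),'along %.4f across %.4f'%(a,b));return p
for z in(.030,.032,.034): m('ptr',346,252,z)
m('footRbot+8mm->',356,147,.012);m('footTopL',217,150,.017);m('footTopR',345,145,.017);m('rod R',306,148,.017)
A=m('tickL',222,290,.012);B=m('tickR',601,290,.012);print(np.linalg.norm(A-B),np.degrees(np.arctan2(-(A-B)[0],(A-B)[1])))
```

```text
ptr [0.4916 0.0106 0.03  ] along -0.0468 across 0.4895
ptr [0.492 0.01  0.032] along -0.0475 across 0.4898
ptr [0.4924 0.0093 0.034 ] along -0.0482 across 0.4901
footRbot+8mm-> [0.5018 0.0156 0.012 ] along -0.0430 across 0.5002
footTopL [0.5    0.0312 0.017 ] along -0.0274 across 0.5003
footTopR [0.5025 0.0153 0.017 ] along -0.0434 across 0.5008
rod R [0.5016 0.0202 0.017 ] along -0.0385 across 0.5005
tickL [0.4811 0.033  0.012 ] along -0.0234 across 0.4817
tickR [ 0.487  -0.0169  0.012 ] along -0.0736 across 0.4817
0.050171877428278853 6.652890510969648
```

>>> move_arm(
  increments="-0.0019 0.0166 0 0 0 0 0; -0.0019 0.0166 0 0 0 0 0; -0.0019 0.0166 0 0 0 0 0; -0.0019 0.0166 0 0 0 0 0; -0.001 0.0083 0 0 0 0 0; 0 0 0 0 0 0 0; 0 0 0 0 0 0 0; 0 0 0 0 0 0 0; 0 0 0 0 0 0 0; 0 0 0 0 0 0 0",
)

```text
clock: 8.05
tcp_pos: [0.4458, -0.0401, 0.0406]
eef_rot: [3.136, 0.182, 0.0]
ft_force: [-0.9, -4.8, 0.1]
opening: 0.0001
grip_force: 2.6
```

Run:
```python
from h import *
s=env.sense();w=vision.grab_frame('wrist');save('w4',w);print(s['tcp_pos'],s['tcp_pos']@t3,s['ft_force'])
c=w['color'][85:185,80:210];cv2.imwrite('pics/w4c.png',cv2.resize(c,None,fx=6,fy=6,interpolation=cv2.INTER_CUBIC))
```

```text
[ 0.44575239 -0.04012621  0.04058502] -0.09185843688344766 [-0.8751943  -4.76483291  0.10389381]
```

View pics/w4c.png

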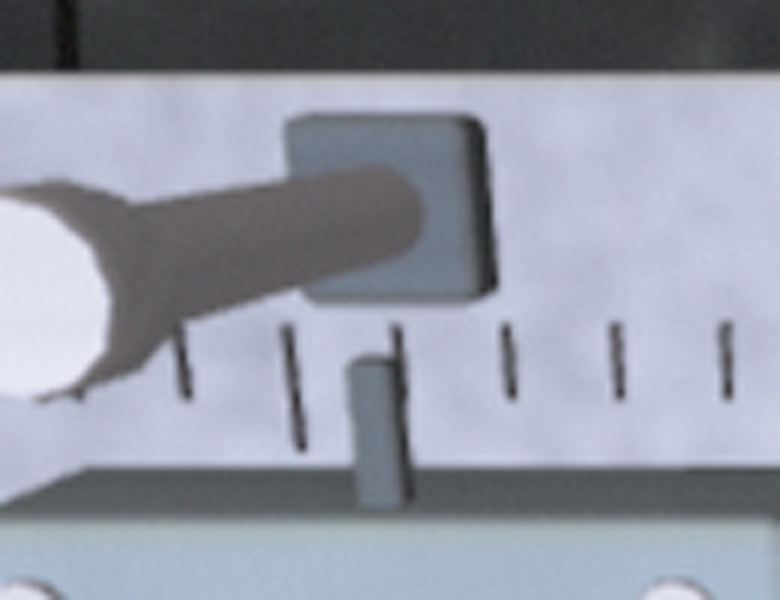

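Crop: pointer top face spans x 347–392 at y 362. The foot's lower right edge is at (489,210), and its top face spans x 288–467 at y 140.

Run:
```python
from h import *
s=env.sense();w=vision.grab_frame('wrist')
def m(n,x,y,z):
    p,a,b=wz(w,s,x/6+80-.4,y/6+85-.4,z,1.0);print(n,'along %.4f across %.4f'%(a,b));return a
for z in(.032,.034):m('ptrL',347,362,z);m('ptrR',392,362,z)
m('footRbot',489,210,.012);m('footTopL',288,140,.017);m('footTopR',467,140,.017);m('rodR',423,212,.017)
```

```text
ptrL along -0.0361 across 0.4899
ptrR along -0.0397 across 0.4899
ptrL along -0.0368 across 0.4902
ptrR along -0.0404 across 0.4902
footRbot along -0.0428 across 0.5004
footTopL along -0.0275 across 0.5067
footTopR along -0.0429 across 0.5067
rodR along -0.0385 across 0.5006
```

>>> move_arm(
  increments="-0.0009 0.0074 0 0 0 0 0; -0.0009 0.0074 0 0 0 0 0; -0.0009 0.0074 0 0 0 0 0; 0 0 0 0 0 0 0; 0 0 0 0 0 0 0; 0 0 0 0 0 0 0; 0 0 0 0 0 0 0; 0 0 0 0 0 0 0; 0 0 0 0 0 0 0; 0 0 0 0 0 0 0",
)

```text
clock: 9.4
tcp_pos: [0.4455, -0.0375, 0.0406]
eef_rot: [3.136, 0.182, 0.0]
ft_force: [0.4, -5.6, 0.1]
opening: 0.0001
grip_force: 2.7
```

Run:
```python
from h import *
s=env.sense();w=vision.grab_frame('wrist');save('w5',w);print(s['tcp_pos'],s['tcp_pos']@t3,s['ft_force'])
c=w['color'][85:185,80:210];cv2.imwrite('pics/w5c.png',cv2.resize(c,None,fx=6,fy=6,interpolation=cv2.INTER_CUBIC))
```

```text
[ 0.44548294 -0.03753019  0.04059182] -0.08924870583805922 [ 0.38370773 -5.60181886  0.09270316]
```

View pics/w5c.png

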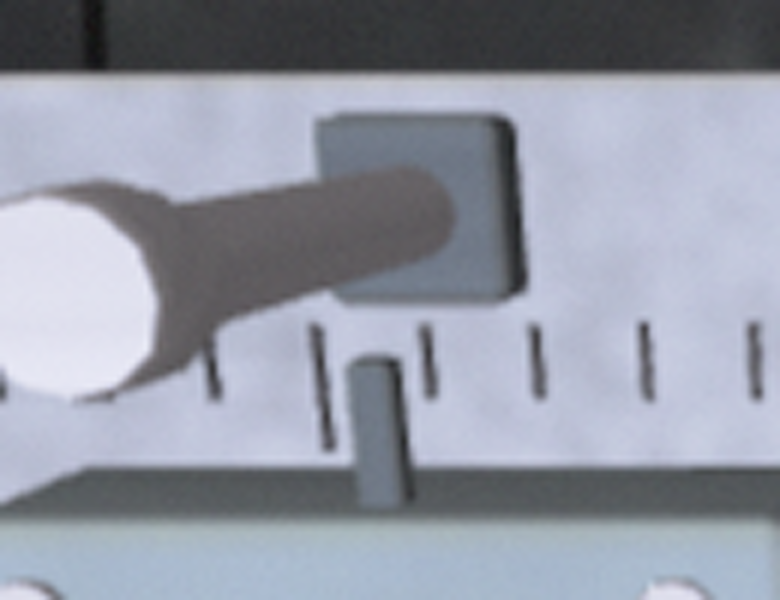

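The pointer is about 0.5–1 mm short. I'll back the hand off, lift it, and place the wrist camera level with the post along y so I can check without parallax.

>>> move_arm(
  increments="0.005 -0.0415 0 0 0 0 0; 0.0096 -0.083 0 0 0 0 0; 0.0096 -0.083 0 0 0 0 0; 0.005 -0.0415 0 0 0 0 0; 0 0 0.17 0 0 0 0; 0 0 0.17 0 0 0 0; 0 0 0.17 0 0 0 0; 0 0 0.17 0 0 0 0; 0 0 0.05 0 0 0 0; 0 0 0 0 0 0 0",
)

```text
clock: 10.7
tcp_pos: [0.4489, -0.0669, 0.128]
eef_rot: [3.136, 0.183, 0.001]
ft_force: [-0.1, -0.1, -0.8]
opening: -0.0002
grip_force: 0.0
```

>>> move_arm(
  increments="-0.02 0.174 0 0 0 0 0; -0.02 0.174 0 0 0 0 0; -0.02 0.174 0 0 0 0 0; -0.02 0.174 0 0 0 0 0; 0 0 0 0 0 0 0; 0 0 0 0 0 0 0; 0 0 0 0 0 0 0; 0 0 0 0 0 0 0; 0 0 0 0 0 0 0; 0 0 0 0 0 0 0",
)

```text
clock: 11.95
tcp_pos: [0.4393, 0.0166, 0.1281]
eef_rot: [3.136, 0.183, 0.0]
ft_force: [-1.1, 0.1, -0.1]
opening: -0.0003
grip_force: 0.0
```

Run:
```python
from h import *
s=env.sense();w=vision.grab_frame('wrist');save('w6',w);print(s['tcp_pos'],s['tcp_pos']@t3,s['ft_force'])
for q in [(.5013,.0225,.017),(.4912,.0215,.032)]:
    R=cv2.Rodrigues(np.array(s['eef_rot']))[0];H=w['hand_eye'];T=np.eye(4);T[:3,:3]=R;T[:3,3]=s['tcp_pos'];c=np.linalg.inv(T@H)@np.r_[q,1];u=w['fx']*c[0]/c[2]+w['cx'];v=w['fy']*c[1]/c[2]+w['cy'];print(u,v)
u,v=int(u)-50,int(v)-40;print(u,v)
c=w['color'][max(v,0):v+75,u:u+100];print(c.shape);cv2.imwrite('pics/w6c.png',cv2.resize(c,None,fx=8,fy=8,interpolation=cv2.INTER_CUBIC))
```

```text
[0.4393022  0.01655994 0.1281416 ] -0.034806861981718826 [-1.05806707  0.11044367 -0.06243359]
254.5388215321941 111.67429023895309
254.31791852990347 126.53130039020118
204 86
(75, 100, 3)
```

View pics/w6c.png

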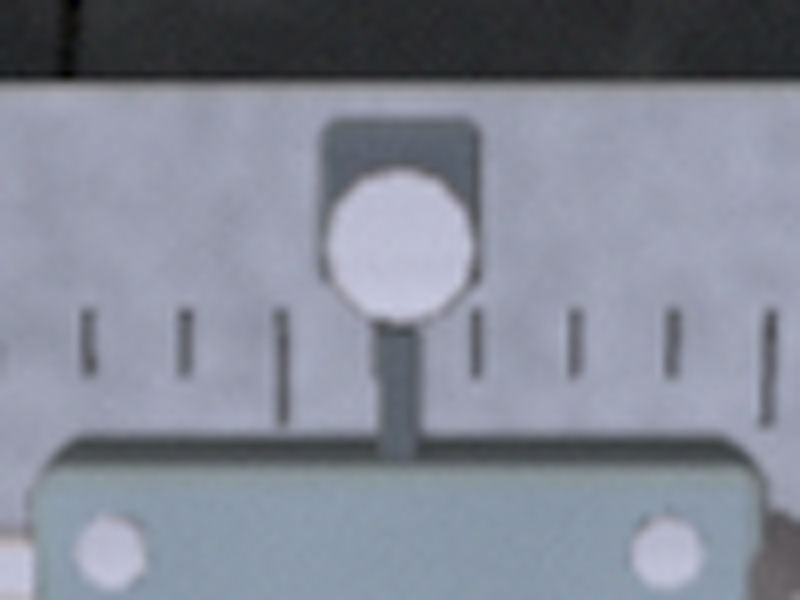

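The last crop shows the pointer's centre at x≈399, the post's foot at 401 and its head at 400, at about 10 px per mm. They are level to within about 0.2 mm, and the hand is clear above.

```bash
python3 -c "
from bench import env
print(env.hand_in())"
```

```text
the job is handed in; nothing more can be done
None
```

The carriage stands with its pointer level with the tall post to within about 0.2 mm by the last picture, too fine to say which side; the hand is clear and the job is handed in at about 12 s.

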